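# Weigh a long roll and print its ticket

## Robot

A 6-joint arm with a two-finger parallel gripper is mounted at the origin on the work surface. World frame = base frame: x ahead of the robot, y to its left, z up, the work surface at z = 0. Lengths are in m, angles in rad, forces in N, time in s.
With the tool pointing down it reaches from about 0.3 to 0.875 m from the base axis. Payload 4.2 kg.
Tool frame: the origin (TCP) lies midway between the tips of the shut fingers; the grasp point (between the pads) lies 19 mm behind it; z points along the fingers, y is the line along which they close (so a half turn about z gives the same grasp; the last joint's range is limited). The gripper opens to 85 mm and grips with 20 to 120 N. Pads are 22 mm wide; open, the fingers measure 114 mm over their backs; the gripper's body (76 mm by 85 mm) begins 54 mm behind the grasp point. The pads swing forward as they close: fully open they stand 13 mm farther back than shut.
Start: joints at [-0.02, 0.32, 1.565, -0, 1.257, -0.02], TCP at [0.575, 0, 0.231] pointing down, gripper open.
Joint ranges: [-3.11, 3.11], [-0.84, 2.01], [0.21, 2.61], [-1.34, 4.49], [0.05, 2.63], [-2.56, 2.56]. Speed limits (rad/s): [2.57, 2.57, 3.14, 3.14, 3.14, 3.14].

## Interface

Orientations are given as a unit quaternion [w, x, y, z].
In Python, from plant import env gives the robot as it stands. The module is installed in compiled form; this text tells all that it offers.
- The arm moves only by the tool arm_command, never from a script. Its argument "moves" is a list that holds one entry, the list of rows, each a list of 7 numbers: the turn, a rotation vector about the world's x, y, z in degrees, then the shift along the world's x, y, z in mm, then the closure, from -1 (fully open) to 1 (shut). A call has exactly 10 rows; each row is the pose to reach, as a shift and turn from the pose commanded when the call began; what a row does not reach only later rows make up. A row lasts 1/12 s, in which the tool goes at most 41.7 mm and 7.16 degrees, less where a joint would pass 70% of its speed; a pose out of reach is approached as far as the arm can. A call with a gripper value outside its range is refused whole. The fingers move at their own pace and stop on an object; the grip force is fixed at half the most. Time passes only in rows, so rows that repeat a pose let the fingers close, or fill a call up. It gives the time, the measured TCP pose, the force, the opening and the grip force at its end, in the units of the state.
- env.state(): the state, without advancing time (a new reading comes with each control period).
- env.capture(name): name is "scene" or "side" or "wrist"; returns a dict with "color" (480x640x3 uint8, red, green, blue), "range_z" (480x640 float32, m along the optical axis (not along the pixel's ray), 0 where there is no reading), "fx", "fy", "cx", "cy" (pixels), "dist" ([k1, k2, p1, p2, k3] as OpenCV has them; the pictures are not rectified), "xyz" and "orientation" of the camera in the world. Camera axes: x right, y down, z forward; pixel columns grow to the right and rows downward; lengths in m; the calibration is good to about 2 mm. A picture is of the moment at which its call begins.
- env.job_done(): hands the job in; it is judged then, once.
The state is a dict: "time_s": time; "q": joint angles; "qvel": joint speeds; "effort": joint torques, N m; "tool_pos": TCP position; "eef_rot": TCP orientation; "ft_force": force on the tool from outside, world axes, zero at the start; "wrist_torque": the same for the moment, N m; "gripper_width": finger opening in m; "gripper_force": force on a finger pad.
Only numpy, scipy, OpenCV 4.12 (cv2) and the standard library are available. Lean on these libraries where they do the work, as an engineer would, in place of code of your own. Each camera call takes 0.05 s, during which the arm holds its last target. There are 200 camera calls.

## Task

At the bakery counter, take the long bread roll from the board and set it down, without dropping it, the same way up in the middle of the scale's steel plate and let go of it. Then press the scale's large round key all the way down and release it to print the price ticket. Leave the small key alone, and do not press the large key before the roll is on the plate.

Things in the scene. Friction and masses are not known exactly. Their poses are not given: they have to be found in the camera images.
- long_roll: The one long bread roll: brown crust, 120 mm long (its x), 52 wide (y), 52 high (z), full width over its middle 50 mm, rounded ends, pale slashes on top; about 90 g. Origin: centre of its flat underside. It lies loose on a wooden board 15 mm thick, in a row with two round rolls (72 across, 44 high), long side towards them, centres 100 apart. Order in the row and side of the counter vary.
- scale_plate (a point): Centre of the upper face of the scale's steel plate, 215 (x) by 240 mm (y), top 72 above the counter, fixed, does not sink. Its z is up, x points away from the key panel. The scale is a fixed white housing, 310 x 250 mm; its key panel is the strip 90 mm deep on the robot's side, 45 above the counter.
- print_key_top (a point): Centre of the top face of the scale's large round key: black, 34 mm across; moves with the key, straight down. Unpressed it is 69 mm above the counter, 12 above its round grey collar (50 across). It is at the right-hand end of the key panel seen from the robot: x -157, y -88 mm from the plate's centre in the plate's axes, which are also its own.
- print_key (a joint): Travel of the large key, m: 0 up, 0.008 fully down. Spring: starts to move at 1.5 N, fully down at 5 N, returns by itself.
- zero_key (a joint): Travel of the small round key, 18 across, the same black plastic, 83 to the left of the large one on the same panel, top 66 above the counter, m: 0 up, 0.005 fully down. It is to be left alone.
Not all that is in view belongs to the job. What is shaped like the long_roll but green or pink is not meant.

How it is judged:
On the way, in this order (a step that is already met when the one before it is completed fails the run):
1. the long roll rests on the middle of the scale's plate, let go, with the large key still up (horizontal distance between long_roll and scale_plate below 0.045 m and z of long_roll in the frame of scale_plate between -0.006 and 0.008 m and angle between long_roll's own z axis and vertical below 0.26 rad and linear speed of long_roll below 0.03 m/s and contact force between the fingers and long_roll below 0.05 N and value of joint print_key below 0.003 m), for 0.2 s.
2. with the roll on the plate, the large key is pressed fully down (at least 6 of its 8 mm) (horizontal distance between long_roll and scale_plate below 0.045 m and z of long_roll in the frame of scale_plate between -0.006 and 0.008 m and angle between long_roll's own z axis and vertical below 0.26 rad and linear speed of long_roll below 0.03 m/s and value of joint print_key above 0.006 m), for 0.05 s.
At the end, for the whole second after the job is handed in: The long roll rests foot down (within 15 degrees) and released on the scale's plate, its centre within 45 mm of the plate's centre; the large key has been pressed fully down after that and is up again (within 1.5 mm); the small key is up (horizontal distance between long_roll and scale_plate below 0.045 m and z of long_roll in the frame of scale_plate between -0.006 and 0.008 m and angle between long_roll's own z axis and vertical below 0.26 rad and linear speed of long_roll below 0.03 m/s and contact force between the fingers and long_roll below 0.05 N and value of joint each of print_key, zero_key below 0.0015 m); the robot touches nothing.
It fails at once if the small key is pressed (more than 2.5 mm) (value of joint zero_key above 0.0025 m).
It fails at once if the large key is pressed (more than 4 mm) while the roll is not on the plate (farther than 60 mm from its centre, or more than 20 mm above it) (value of joint print_key above 0.004 m and (horizontal distance between long_roll and scale_plate above 0.06 m or z of long_roll in the frame of scale_plate above 0.02 m)).
It fails at once if the roll is dropped or thrown (faster than 0.8 m/s out of the fingers, a fall of about 30 mm) (contact force between the fingers and long_roll below 0.05 N and linear speed of long_roll above 0.8 m/s).
It also fails if it takes over 46 s, if anything falls off the work surface, if the arm or the gripper's body presses on something with over 40 N, if the wrist force passes 120 N, or if a joint passes its speed limit or range.

## Working session

There is one attempt and no reset: what is moved stays moved. The work goes in short steps, Python scripts to look and compute and a tool call to move; the robot and the scene stay as the last step left them, time stands still between calls to the robot, and variables do not carry over. Pictures are saved under pics/ and viewed, at most 10 in all, crops included, and the job is handed in when it is done.

Besides the shell and the picture viewer there is one more tool, called as a command line: name --argument value ..., lists and objects as JSON in quotes. arm_command: Moves the arm, as the interface text tells. Its arguments: {"type":"object","properties":{"moves":{"type":"array"}},"required":["moves"]}

```bash
mkdir -p pics; cat > h.py <<'E'
import numpy as np, cv2
from scipy.spatial.transform import Rotation as R
from plant import env
def cap(n):
    c=env.capture(n); np.savez(f'{n}.npz',**{k:np.array(v) for k,v in c.items()}); return c
def cloud(c):
    K=np.array([[c['fx'],0,c['cx']],[0,c['fy'],c['cy']],[0,0,1]],float)
    h,w=c['range_z'].shape
    uv=np.stack(np.meshgrid(np.arange(w),np.arange(h)),-1).reshape(-1,1,2).astype(float)
    n=cv2.undistortPoints(uv,K,np.array(c['dist'],float)).reshape(h,w,2)
    z=np.array(c['range_z'])[...,None]
    P=np.concatenate([n*z,z],-1)
    q=np.array(c['orientation']); r=R.from_quat(q[[1,2,3,0]])
    W=r.apply(P.reshape(-1,3)).reshape(h,w,3)+np.array(c['xyz']); W[z[...,0]==0]=np.nan
    return W
E
python3 - <<'E'
from h import *
for n in ('scene','side'):
    c=cap(n); cv2.imwrite(f'pics/{n}1.png',c['color'][...,::-1]); print(n,c['xyz'],c['orientation'])
print(env.state())
E
```

```text
scene [1.08860659 0.36505126 1.2302302 ] [-0.14199929  0.51607505  0.81602949 -0.21817107]
side [-0.13935562 -0.51725464  0.77518883] [-0.38874143  0.83829654 -0.3453085   0.16401541]
{'time_s': 0.1, 'q': array([-1.99966521e-02,  3.20265218e-01,  1.56558610e+00,  9.68295787e-06,
        1.25738102e+00, -1.99851795e-02]), 'qvel': array([ 0.0016738 , -0.00157082, -0.00072364,  0.00013118, -0.00206623,
       -0.00129919]), 'effort': array([ 1.04973515e-04, -4.16406476e+01, -2.34704268e+01,  6.91456876e-05,
        4.87309400e-03, -3.56914008e-06]), 'tool_pos': array([5.74569011e-01, 1.42438385e-05, 2.30533647e-01]), 'eef_rot': array([-5.94377513e-04,  7.07111658e-01,  7.07101429e-01, -5.64690675e-04]), 'ft_force': array([-0.29550345,  0.00134056,  0.25242419]), 'wrist_torque': array([-0.01658934, -0.00079236, -0.07290251]), 'gripper_force': 0.0, 'gripper_width': 0.0854222880075157}
```

View pics/scene1.png

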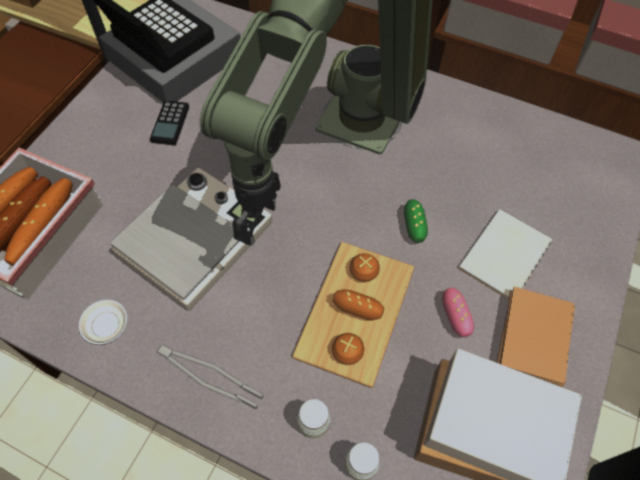

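The picture shows the board with the long roll at about (358,304), between round rolls at (365,266) and (348,348). The scale plate is near (185,245), the large key at (197,181) and the small key at (222,198).

Candidates shaped like the long roll:
- (358,304): brown with pale slashes, on the board in a row with the two round rolls. This one fits.
- (416,220): green, so not meant.
- (458,312): pink, so not meant.
- (10–40,190–220): loaves in the tray, not on the board.

I'll confirm with a crop and measure.

```bash
python3 - <<'E'
from h import *
c=dict(np.load('scene.npz')); W=cloud(c)
cv2.imwrite('pics/crop1.png',cv2.resize(c['color'][230:395,285:475,::-1],None,fx=4,fy=3.6,interpolation=cv2.INTER_CUBIC)[:600])
for n,(u,v) in dict(roll=(358,304),r1=(365,266),r2=(348,348),key=(197,181),small=(222,198),plate=(170,250),board=(330,280),green=(416,220),can=(314,415)).items(): print(n,W[v,u].round(4))
Z=W[...,2]
def blob(name,m,seed):
    n,l=cv2.connectedComponents(m.astype(np.uint8)); s=l==l[seed[1],seed[0]]
    p=W[s]; r=cv2.minAreaRect((p[:,:2]*1000).astype(np.float32)); print(name,s.sum(),l[seed[1],seed[0]],'rect',np.round(r[0],1),np.round(r[1],1),round(r[2],1),'zmax',np.nanpercentile(p[:,2],[5,50,98]).round(4))
blob('roll',Z>0.028,(358,304)); blob('r1',Z>0.028,(365,266)); blob('r2',Z>0.028,(348,348))
blob('plate',(Z>0.067)&(Z<0.078),(170,250))
blob('key',(Z>0.062)&(Z<0.0765),(197,181))
E
```

```text
roll [0.5732 0.2295 0.0657]
r1 [0.4733 0.2051 0.0565]
r2 [0.6739 0.2501 0.0576]
key [ 0.4378 -0.2699  0.0676]
small [ 0.4516 -0.1904  0.0598]
plate [ 0.6395 -0.219   0.0745]
board [0.5212 0.1385 0.013 ]
green [0.2953 0.2674 0.0461]
can [0.8406 0.2483 0.0867]
roll 1052 49 rect [564.8 227. ] [ 49.3 119.3] 4.1 zmax [0.0407 0.0591 0.0686]
r1 668 47 rect [467.2 202.9] [65.9 70. ] 20.6 zmax [0.0329 0.0504 0.0609]
r2 812 68 rect [668.2 247.7] [69.5 68.4] 25.0 zmax [0.0354 0.0508 0.0609]
plate 7475 15 rect [ 602.3 -223.3] [244.7 215.9] 78.7 zmax [0.068  0.0715 0.0762]
key 122 9 rect [ 430.8 -279.2] [31.9 32.9] 4.9 zmax [0.0631 0.0678 0.073 ]
```

View pics/crop1.png

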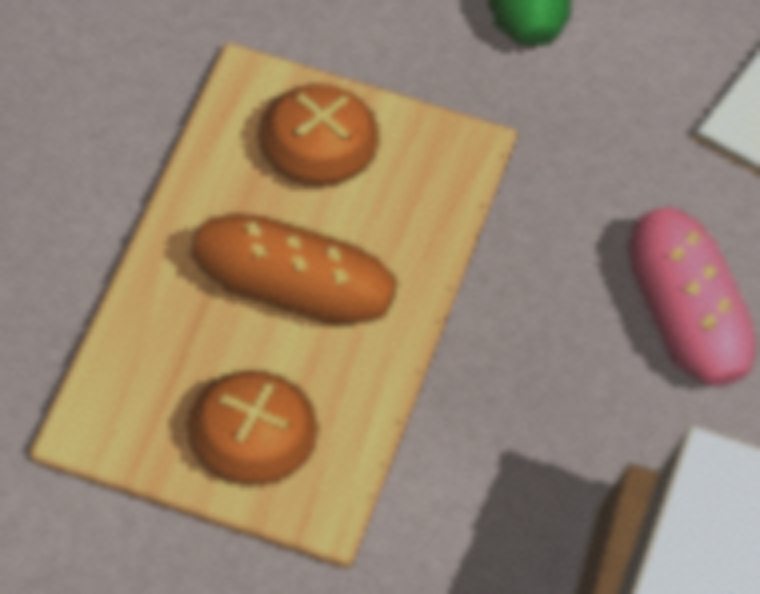

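View pics/side1.png

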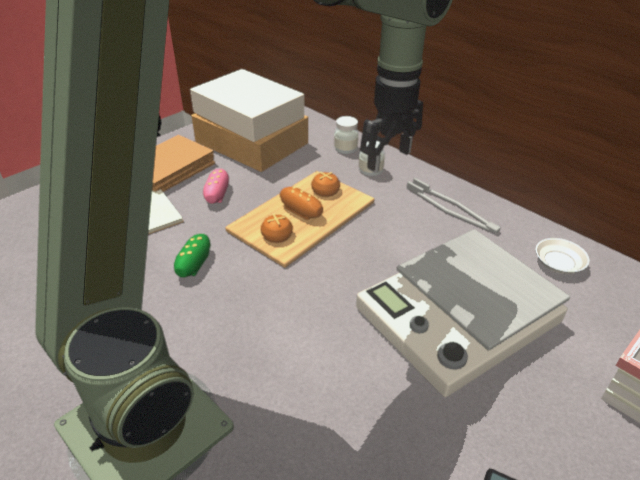

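The crop confirms it: the brown slashed roll lies between the two round rolls, and the pink and green ones are off the board. In the side view the large key is at (453,352), the small key at (419,324) and the plate at (484,285). Next I'll use both views to refine the roll's yaw and centre.

```bash
python3 - <<'E'
from h import *
P=[]
for n in('scene','side'):
    W=cloud(dict(np.load(n+'.npz'))).reshape(-1,3)
    for nm,cx,cy,r in(('roll',.566,.226,.066),('r1',.467,.203,.045),('r2',.668,.248,.045),('key',.431,-.279,.022)):
        d=np.hypot(W[:,0]-cx,W[:,1]-cy)
        lo=.03 if nm!='key' else .064
        s=W[(d<r)&(W[:,2]>lo)&(W[:,2]<.08)]
        if nm=='roll': s=s[abs(s[:,0]-cx-(s[:,1]-cy)*-.15)<.045]; P.append(s)
        rc=cv2.minAreaRect((s[:,:2]*1000).astype(np.float32)); print(n,nm,len(s),np.round(rc[0],1),np.round(rc[1],1),round(rc[2],1),np.percentile(s[:,2],98).round(4))
    s=W[(abs(W[:,0]-.602)<.16)&(abs(W[:,1]+.223)<.16)&(W[:,2]>.066)&(W[:,2]<.078)]
    k=s[np.hypot(s[:,0]-.431,s[:,1]+.279)>.03]
    print('plate',n,[np.round(x,1) for x in cv2.minAreaRect((k[:,:2]*1000).astype(np.float32))],np.median(k[:,2]))
s=np.vstack(P); top=s[s[:,2]>.052]
for nm,a in(('all',s),('top',top)):
    rc=cv2.minAreaRect((a[:,:2]*1000).astype(np.float32)); w,v=np.linalg.eigh(np.cov(a[:,:2].T)); print(nm,rc,np.degrees(np.arctan2(v[1,1],v[0,1]))%180,a.mean(0))
E
```

```text
scene roll 1050 [564.8 227. ] [ 49.3 119.3] 4.1 0.0686
scene r1 656 [467.4 202.5] [65.9 69.1] 20.5 0.0609
scene r2 808 [668.2 247.7] [69.5 68.4] 25.0 0.0609
scene key 113 [ 431.  -279.4] [31.2 33.5] 0.6 0.0731
plate scene [array([ 576.6, -218.2]), array([244.9, 268.3]), np.float64(78.9)] 0.07147423247398188
side roll 858 [551.1 226.1] [ 43.5 118.7] 5.9 0.0667
side r1 633 [453.6 197.7] [60.  70.5] 46.8 0.0599
side r2 477 [652.9 242.6] [58.5 69.4] 42.6 0.0596
side key 280 [ 425.9 -277.7] [33.1 32.4] 51.1 0.0713
plate side [array([ 576., -218.]), array([241.6, 268.3]), np.float64(78.7)] 0.07128585337151083
all ((559.6879272460938, 226.634765625), (59.49540710449219, 119.2581787109375), 3.9774155616760254) 91.59619029871311 [0.55944819 0.22327118 0.05540164]
top ((560.4071655273438, 227.5238494873047), (56.3499870300293, 117.50936889648438), 3.722722053527832) 93.37385086860402 [0.56042926 0.22505288 0.06070705]
```

arm_command --moves '[[[0,0,2,0,25,0,-0.6],[0,0,4,0,60,0,-0.6],[0,0,6,0,95,0,-0.6],[0,0,8,0,130,0,-0.6],[0,0,9,0,160,0,-0.6],[0,0,10,-3,190,0,-0.6],[0,0,10,-5,212,0,-0.6],[0,0,10,-7,222,0,-0.6],[0,0,10,-8,226,0,-0.6],[0,0,10,-8,226,0,-0.6]]]'

```text
time_s: 0.93
tool_pos: [0.5667, 0.2261, 0.231]
eef_rot: [-0.0, 0.642, 0.766, -0.0]
ft_force: [-0.3, -0.4, -0.5]
gripper_width: 0.0683
gripper_force: 0.0
```

```bash
python3 - <<'E'
from h import *
c=cap('wrist'); W=cloud(c); print(c['xyz'])
cv2.imwrite('pics/w1.png',c['color'][...,::-1])
hsv=cv2.cvtColor(c['color'],cv2.COLOR_RGB2HSV)
F=W.reshape(-1,3)
for nm,cx,cy,r in(('roll',.56,.226,.068),('r1',.462,.2,.05),('r2',.662,.245,.05)):
    s=F[(np.hypot(F[:,0]-cx,F[:,1]-cy)<r)&(F[:,2]>.027)&(F[:,2]<.075)]
    if nm=='roll': s=s[abs(s[:,0]-cx-(s[:,1]-cy)*-.1)<.045]
    if len(s)<30: print(nm,len(s)); continue
    print(nm,len(s),cv2.minAreaRect((s[:,:2]*1000).astype(np.float32)),np.percentile(s[:,2],98))
    if nm=='roll':
        t=s[s[:,2]>.04]; w,v=np.linalg.eigh(np.cov(t[:,:2].T)); print(cv2.minAreaRect((t[:,:2]*1000).astype(np.float32)),np.degrees(np.arctan2(v[1,1],v[0,1]))%180,t.mean(0))
E
```

```text
[0.55230031 0.3011754  0.37436573]
roll 6148 ((558.6533203125, 229.00704956054688), (51.276580810546875, 117.04830169677734), 4.321723461151123) 0.06832130630174058
((558.6533203125, 229.00704956054688), (51.276580810546875, 117.04830169677734), 4.321723461151123) 94.19460295630593 [0.55819237 0.23365265 0.0611188 ]
r1 4284 ((460.6949768066406, 203.68466186523438), (68.93700408935547, 69.73576354980469), 5.134018898010254) 0.06123098155882901
r2 4383 ((660.408203125, 248.76414489746094), (70.35443878173828, 69.14020538330078), 72.40155029296875) 0.06114308974919739
```

View pics/w1.png

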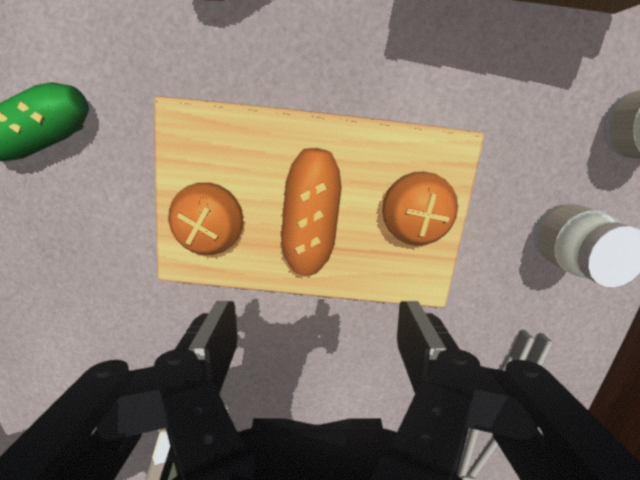

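The wrist view shows the roll at (311,212), midway between the round rolls at (206,218) and (420,208). Its centre is about (559.5, 227.5) mm, with its width direction at 4.3°. Now I'll align and descend.

arm_command --moves '[[[0,0,-3,-4,1,-10,-0.6],[0,0,-5.5,-7,1.5,-35,-0.6],[0,0,-5.5,-7,1.5,-65,-0.6],[0,0,-5.5,-7,1.5,-95,-0.6],[0,0,-5.5,-7,1.5,-125,-0.6],[0,0,-5.5,-7,1.5,-150,-0.6],[0,0,-5.5,-7,1.5,-175,-0.6],[0,0,-5.5,-7,1.5,-195,-0.6],[0,0,-5.5,-7,1.5,-209,-0.6],[0,0,-5.5,-7,1.5,-211,-0.6]]]'

```text
time_s: 1.82
tool_pos: [0.5585, 0.225, 0.0175]
eef_rot: [-0.001, 0.679, 0.734, -0.003]
ft_force: [-0.0, -0.7, -0.5]
gripper_width: 0.068
gripper_force: 0.0
```

arm_command --moves '[[[0,0,0,0,0,0,-0.3],[0,0,0,0,0,0,-0.1],[0,0,0,0,0,0,0.1],[0,0,0,0,0,0,0.3],[0,0,0,0,0,0,0.5],[0,0,0,0,0,0,0.7],[0,0,0,0,0,0,1],[0,0,0,0,0,0,1],[0,0,0,0,0,0,1],[0,0,0,0,0,0,1]]]'

```text
time_s: 2.65
tool_pos: [0.5604, 0.2277, 0.021]
eef_rot: [0.0, 0.679, 0.734, 0.001]
ft_force: [-1.3, -1.3, 5.2]
gripper_width: 0.0504
gripper_force: 62.8
```

arm_command --moves '[[[0,0,0,0,0,4,1],[0,0,0,0,0,12,1],[0,0,0,0,0,25,1],[0,0,0,0,0,42,1],[0,0,0,0,0,60,1],[0,0,0,0,0,80,1],[0,0,0,0,0,100,1],[0,0,0,0,0,115,1],[0,0,0,0,0,125,1],[0,0,0,0,0,130,1]]]'

```text
time_s: 3.48
tool_pos: [0.5605, 0.2277, 0.152]
eef_rot: [0.001, 0.679, 0.734, 0.001]
ft_force: [0.5, 0.5, -0.8]
gripper_width: 0.0502
gripper_force: 62.4
```

```bash
python3 - <<'E'
from h import *
c=cap('side'); W=cloud(c); cv2.imwrite('pics/s2.png',c['color'][...,::-1]); st=env.state(); print(st['tool_pos'],st['eef_rot'],st['gripper_width'],st['gripper_force'],st['ft_force'])
hsv=cv2.cvtColor(c['color'],cv2.COLOR_RGB2HSV)
m=(hsv[...,0]<18)&(hsv[...,1]>120)&(abs(W[...,0]-.56)<.08)&(abs(W[...,1]-.228)<.08)&(W[...,2]>.1)
p=W[m]; print(len(p),np.percentile(p,[1,50,99],axis=0))
E
```

```text
[0.56055725 0.22779837 0.15207603] [5.58764384e-04 6.78783291e-01 7.34337468e-01 1.18928133e-03] 0.050190313298860714 62.40734875202179 [0.52408882 0.35032771 0.0536141 ]
658 [[0.51879585 0.17035864 0.15135165]
 [0.54618366 0.19824703 0.18388513]
 [0.58156307 0.26507523 0.20916688]]
```

View pics/s2.png

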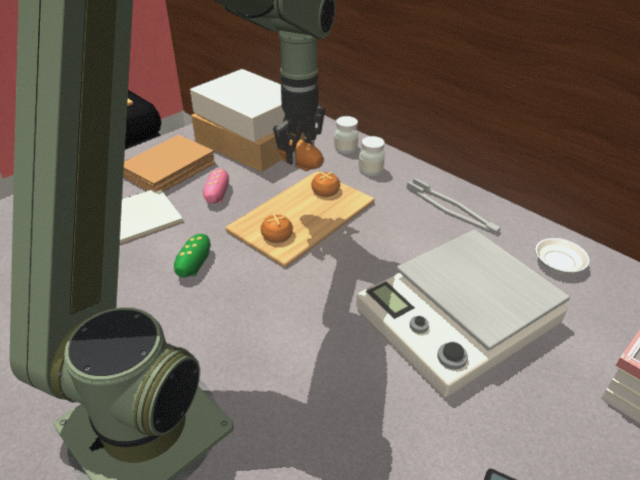

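The roll is held at about (308,155) in the side view, clear of the board. I'll check its tilt from the other cameras.

```bash
python3 - <<'E'
from h import *
for n in('scene','wrist','side'):
    c=cap(n) if n!='side' else dict(np.load('side.npz')); W=cloud(c)
    if n=='scene': cv2.imwrite('pics/sc2.png',cv2.resize(c['color'][100:340,200:520,::-1],None,fx=2.4,fy=2.4))
    hsv=cv2.cvtColor(c['color'],cv2.COLOR_RGB2HSV)
    m=(hsv[...,0]<18)&(hsv[...,1]>120)&(hsv[...,2]>50)&(abs(W[...,0]-.56)<.08)&(abs(W[...,1]-.228)<.08)&(W[...,2]>.12)
    p=W[m]; print(n,len(p))
    for y in np.arange(.16,.30,.015):
        s=p[abs(p[:,1]-y)<.0075]
        if len(s)>5: print(round(y,3),len(s),s.min(0).round(3),s.max(0).round(3))
E
```

```text
scene 861
0.175 76 [0.553 0.171 0.17 ] [0.586 0.182 0.193]
0.19 150 [0.545 0.183 0.148] [0.591 0.197 0.308]
0.205 110 [0.554 0.198 0.151] [0.594 0.212 0.286]
0.22 10 [0.589 0.213 0.204] [0.63  0.222 0.252]
0.235 21 [0.545 0.23  0.16 ] [0.596 0.242 0.245]
0.25 194 [0.539 0.243 0.163] [0.597 0.257 0.288]
0.265 174 [0.54  0.258 0.151] [0.586 0.272 0.284]
0.28 126 [0.545 0.273 0.165] [0.581 0.287 0.194]
wrist 28846
0.205 1177 [0.535 0.199 0.176] [0.585 0.212 0.199]
0.22 4391 [0.534 0.213 0.176] [0.585 0.227 0.199]
0.235 5032 [0.52  0.228 0.162] [0.595 0.242 0.227]
0.25 5397 [0.531 0.243 0.175] [0.583 0.257 0.199]
0.265 6856 [0.532 0.258 0.175] [0.582 0.272 0.199]
0.28 5789 [0.535 0.273 0.168] [0.577 0.287 0.195]
0.295 204 [0.55  0.288 0.166] [0.565 0.289 0.182]
side 658
0.175 146 [0.54  0.17  0.163] [0.572 0.182 0.191]
0.19 173 [0.533 0.183 0.15 ] [0.575 0.197 0.196]
0.205 160 [0.532 0.198 0.151] [0.576 0.212 0.217]
0.22 103 [0.501 0.213 0.151] [0.587 0.227 0.215]
0.235 31 [0.505 0.228 0.171] [0.585 0.24  0.202]
0.25 24 [0.53  0.243 0.154] [0.546 0.257 0.197]
0.265 20 [0.532 0.258 0.15 ] [0.537 0.271 0.174]
```

View pics/sc2.png

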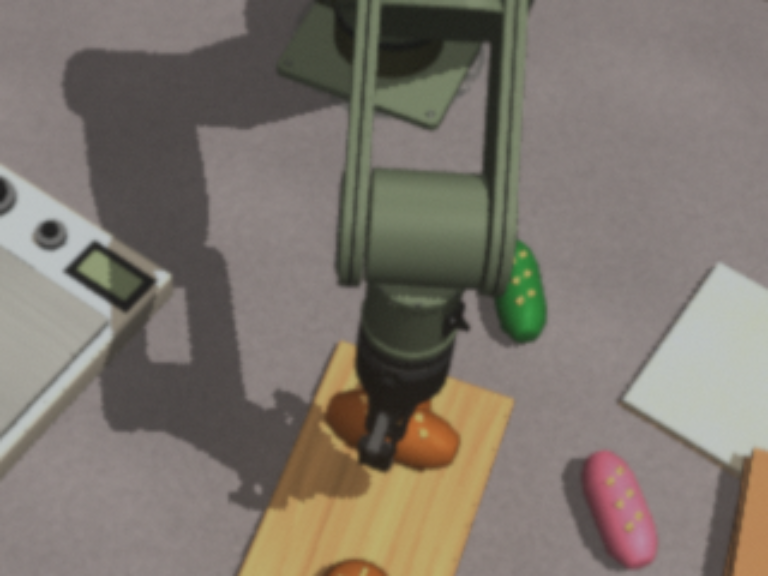

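The roll is level: its top is at 0.199 m all along and its underside is about 6 mm below the TCP. It is centred within 2 mm. I'll carry it to the plate.

arm_command --moves '[[[0,0,0,1,-5,0,1],[0,0,0,2,-16,0,1],[0,0,0,4,-34,0,1],[0,0,0,6,-58,0,1],[0,0,0,8,-86,0,1],[0,0,0,11,-116,0,1],[0,0,0,14,-147,0,1],[0,0,0,17,-178,0,1],[0,0,0,20,-209,0,1],[0,0,0,23,-240,0,1]]]'

```text
time_s: 4.47
tool_pos: [0.5822, -0.0149, 0.1495]
eef_rot: [-0.001, 0.679, 0.734, -0.001]
ft_force: [0.6, 0.4, -0.9]
gripper_width: 0.0504
gripper_force: 62.4
```

arm_command --moves '[[[0,0,0,3,-31,0,1],[0,0,0,6,-62,0,1],[0,0,0,9,-92,0,1],[0,0,0,12,-121,0,1],[0,0,0,14,-148,0,1],[0,0,0,16,-172,0,1],[0,0,0,18,-190,0,1],[0,0,0,19,-202,0,1],[0,0,0,20,-209,0,1],[0,0,0,20,-212,0,1]]]'

```text
time_s: 5.3
tool_pos: [0.6026, -0.2255, 0.1497]
eef_rot: [-0.0, 0.679, 0.734, -0.0]
ft_force: [-0.3, 0.2, -0.2]
gripper_width: 0.0504
gripper_force: 62.4
```

arm_command --moves '[[[0,0,0,0,0,-5,1],[0,0,0,0,0,-14,1],[0,0,0,0,0,-25,1],[0,0,0,0,0,-36,1],[0,0,0,0,0,-46,1],[0,0,0,0,0,-54,1],[0,0,0,0,0,-60,1],[0,0,0,0,0,-65,1],[0,0,0,0,0,-68,1],[0,0,0,0,0,-68,1]]]'

```text
time_s: 6.13
tool_pos: [0.6028, -0.2244, 0.0816]
eef_rot: [-0.0, 0.679, 0.734, -0.0]
ft_force: [-0.7, 0.3, -1.0]
gripper_width: 0.0504
gripper_force: 62.4
```

arm_command --moves '[[[0,0,0,0,0,-0.5,1],[0,0,0,0,0,-1,1],[0,0,0,0,0,-1.5,1],[0,0,0,0,0,-2,1],[0,0,0,0,0,-2.5,1],[0,0,0,0,0,-3,1],[0,0,0,0,0,-3.5,1],[0,0,0,0,0,-4,1],[0,0,0,0,0,-4,1],[0,0,0,0,0,-4,1]]]'

```text
time_s: 6.97
tool_pos: [0.603, -0.2245, 0.0783]
eef_rot: [-0.0, 0.679, 0.734, 0.0]
ft_force: [0.2, -0.2, -1.0]
gripper_width: 0.0504
gripper_force: 62.4
```

arm_command --moves '[[[0,0,0,0,0,-0.4,1],[0,0,0,0,0,-0.8,1],[0,0,0,0,0,-1.2,1],[0,0,0,0,0,-1.6,1],[0,0,0,0,0,-2,1],[0,0,0,0,0,-2,1],[0,0,0,0,0,-2,1],[0,0,0,0,0,-2,1],[0,0,0,0,0,-2,1],[0,0,0,0,0,-2,1]]]'

```text
time_s: 7.8
tool_pos: [0.6031, -0.2245, 0.078]
eef_rot: [0.001, 0.679, 0.734, 0.0]
ft_force: [-1.9, 1.1, 7.7]
gripper_width: 0.0504
gripper_force: 63.2
```

Contact with the plate (7.7 N upward). I'll raise 1 mm and open slowly.

arm_command --moves '[[[0,0,0,0,0,1,1],[0,0,0,0,0,1,1],[0,0,0,0,0,1,0.3],[0,0,0,0,0,1,0.1],[0,0,0,0,0,1,-0.1],[0,0,0,0,0,1,-0.3],[0,0,0,0,0,1,-0.5],[0,0,0,0,0,1,-0.7],[0,0,0,0,0,1,-0.9],[0,0,0,0,0,1,-0.9]]]'

```text
time_s: 8.63
tool_pos: [0.603, -0.2245, 0.077]
eef_rot: [-0.0, 0.679, 0.734, -0.0]
ft_force: [-0.1, 0.5, -0.7]
gripper_width: 0.0814
gripper_force: 0.0
```

arm_command --moves '[[[0,0,0,0,0,2,-0.9],[0,0,0,0,0,8,-0.9],[0,0,0,0,0,18,-0.9],[0,0,0,0,0,32,-0.9],[0,0,0,0,0,50,-0.9],[0,0,0,0,0,70,-0.9],[0,0,0,0,0,90,-0.9],[0,0,0,0,0,108,-0.9],[0,0,0,0,0,118,-0.9],[0,0,0,0,0,122,-0.9]]]'

```text
time_s: 9.47
tool_pos: [0.6039, -0.2249, 0.2023]
eef_rot: [0.002, 0.679, 0.734, 0.001]
ft_force: [1.0, 0.4, 1.1]
gripper_width: 0.0811
gripper_force: 0.0
```

```bash
python3 - <<'E'
from h import *
c=cap('wrist'); W=cloud(c); cv2.imwrite('pics/w3.png',c['color'][...,::-1]); st=env.state(); print(st['tool_pos'],st['q'],st['gripper_width'])
F=W.reshape(-1,3); s=F[(np.hypot(F[:,0]-.602,F[:,1]+.223)<.08)&(F[:,2]>.085)&(F[:,2]<.135)]
print(len(s),cv2.minAreaRect((s[:,:2]*1000).astype(np.float32)),np.percentile(s[:,2],98))
c=cap('scene'); F=cloud(c).reshape(-1,3)
s=F[(np.hypot(F[:,0]-.431,F[:,1]+.279)<.025)&(F[:,2]>.062)&(F[:,2]<.08)]
print(len(s),cv2.minAreaRect((s[:,:2]*1000).astype(np.float32)) if len(s)>10 else 0,np.median(s[:,2]) if len(s) else 0)
E
```

```text
[ 0.60371259 -0.22475705  0.20168014] [-3.74247931e-01  4.44979775e-01  1.44426336e+00  2.62805792e-06
  1.24854290e+00 -4.52837321e-01] 0.08088127525327903
10567 ((601.7630004882812, -222.3428955078125), (51.26435852050781, 118.1566390991211), 4.105842113494873) 0.12520964688156702
126 ((432.2104187011719, -279.6363525390625), (35.616493225097656, 31.071044921875), 32.59611892700195) 0.0681627746091128
```

View pics/w3.png

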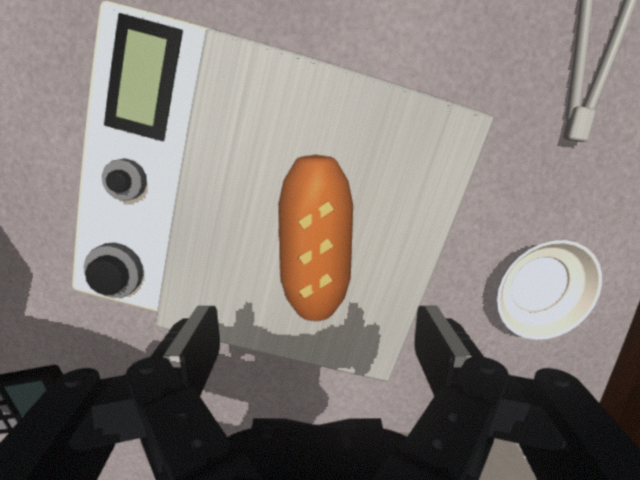

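The wrist view shows the roll upright and released at (316,238), in the middle of the plate. The large key is at (107,270) and the small key at (120,180). Now I'll go over the large key with the fingers shut.

arm_command --moves '[[[0,0,0,-5,-2,0,0],[0,0,0,-18,-6,0,1],[0,0,0,-40,-12,0,1],[0,0,0,-65,-20,0,1],[0,0,0,-92,-29,0,1],[0,0,0,-120,-38,0,1],[0,0,0,-145,-46,0,1],[0,0,0,-162,-51,0,1],[0,0,0,-171,-54,0,1],[0,0,0,-172,-54,0,1]]]'

```text
time_s: 10.4
tool_pos: [0.429, -0.2786, 0.1985]
eef_rot: [-0.001, 0.679, 0.734, -0.0]
ft_force: [0.3, -0.2, 0.4]
gripper_width: 0.0004
gripper_force: 0.0
```

arm_command --moves '[[[0,0,0,0,0,-6,1],[0,0,0,0,0,-20,1],[0,0,0,0,0,-40,1],[0,0,0,0,0,-62,1],[0,0,0,0,0,-82,1],[0,0,0,0,0,-98,1],[0,0,0,0,0,-110,1],[0,0,0,0,0,-116,1],[0,0,0,0,0,-118,1],[0,0,0,0,0,-118,1]]]'

```text
time_s: 11.23
tool_pos: [0.4316, -0.2782, 0.0808]
eef_rot: [-0.0, 0.679, 0.735, 0.0]
ft_force: [-0.4, -0.6, 0.7]
gripper_width: 0.0
gripper_force: 0.0
```

arm_command --moves '[[[0,0,0,0,0,-4,1],[0,0,0,0,0,-8,1],[0,0,0,0,0,-11,1],[0,0,0,0,0,-13,1],[0,0,0,0,0,-15,1],[0,0,0,0,0,-17,1],[0,0,0,0,0,-18,1],[0,0,0,0,0,-19,1],[0,0,0,0,0,-19.5,1],[0,0,0,0,0,-19.5,1]]]'

```text
time_s: 12.07
tool_pos: [0.4311, -0.2785, 0.062]
eef_rot: [0.0, 0.679, 0.734, 0.0]
ft_force: [-0.7, 1.1, 3.8]
gripper_width: 0.0004
gripper_force: 2.2
```

arm_command --moves '[[[0,0,0,0,0,-0.5,1],[0,0,0,0,0,-1,1],[0,0,0,0,0,-1.5,1],[0,0,0,0,0,-1.8,1],[0,0,0,0,0,-2,1],[0,0,0,0,0,-2,1],[0,0,0,0,0,-2,1],[0,0,0,0,0,-2,1],[0,0,0,0,0,-2,1],[0,0,0,0,0,-2,1]]]'

```text
time_s: 12.9
tool_pos: [0.4312, -0.2786, 0.0609]
eef_rot: [0.0, 0.679, 0.734, 0.0]
ft_force: [-2.6, 2.2, 11.8]
gripper_width: 0.0004
gripper_force: 6.0
```

The key is on its stop (11.8 N, well above the 5 N for fully down). I'll release it.

arm_command --moves '[[[0,0,0,0,0,2,1],[0,0,0,0,0,6,1],[0,0,0,0,0,12,1],[0,0,0,0,0,22,1],[0,0,0,0,0,40,1],[0,0,0,0,0,62,1],[0,0,0,0,0,84,1],[0,0,0,0,0,104,1],[0,0,0,0,0,116,1],[0,0,0,0,0,120,1]]]'

```text
time_s: 13.73
tool_pos: [0.4319, -0.2792, 0.1825]
eef_rot: [0.002, 0.679, 0.734, 0.0]
ft_force: [0.6, 0.1, -0.3]
gripper_width: -0.0002
gripper_force: 0.0
```

```bash
python3 - <<'E'
from h import *
c=cap('side'); F=cloud(c).reshape(-1,3); cv2.imwrite('pics/s4.png',c['color'][...,::-1])
print(env.state()['ft_force'],env.state()['tool_pos'])
for n,x,y in(('key',.431,-.279),('small',.447,-.198)):
    s=F[np.hypot(F[:,0]-x+.004,F[:,1]-y)<.008]; print(n,np.median(s[:,2]))
s=F[(np.hypot(F[:,0]-.6,F[:,1]+.222)<.075)&(F[:,2]>.09)&(F[:,2]<.14)]
print(cv2.minAreaRect((s[:,:2]*1000).astype(np.float32)),np.percentile(s[:,2],98))
E
```

```text
[0.49094867 0.23947781 0.21338284] [ 0.43170974 -0.27905621  0.18192918]
key 0.07163343652339993
small 0.06518096357838638
((592.2440185546875, -224.0075225830078), (41.768680572509766, 117.39689636230469), 12.363800048828125) 0.12333646627486002
```

View pics/s4.png

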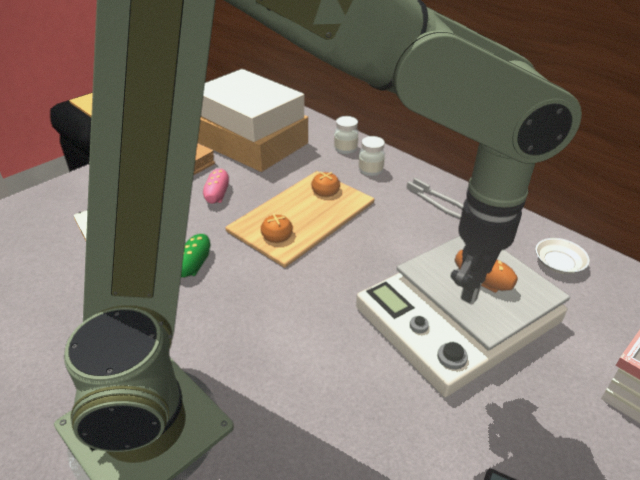

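The side view shows the roll still on the plate at about (490,270), the large key up at (453,352) and the small key untouched at (419,324). The arm is clear, so I'm handing the job in.

```bash
python3 -c "
from plant import env
print(env.job_done())"
```

```text
the job is handed in; nothing more can be done
None
```

The long roll is upright and released at the middle of the plate, the large key was pressed to its stop and is up again, the small key was left alone, and the job was handed in at about 14 s (no verdict was returned).

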